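# Park the length stop's plunger and set the stop to a sample batten

### The arm

A 6-joint arm with a two-finger parallel gripper is mounted at the origin on the work surface. World frame = base frame: x ahead of the robot, y to its left, z up, the work surface at z = 0. Lengths are in m, angles in rad, forces in N, time in s.
With the tool pointing down it reaches from about 0.3 to 0.775 m from the base axis. Payload 14.6 kg.
Tool frame: the origin (TCP) lies at the centre of the arm's flange, where the gripper is bolted on; the fingertips stand 173 mm ahead of it and the grasp point (between the pads) lies 155 mm ahead of it; z points along the fingers, x is the direction in which the jaws open and shut, and the axes are right-handed (so a half turn about z gives the same grasp; the last joint's range is limited). The gripper opens to 85 mm and grips with 20 to 120 N. Pads are 22 mm wide; open, the fingers measure 114 mm over their backs; the gripper's body (76 mm by 85 mm) begins 54 mm behind the grasp point. The pads swing forward as they close: fully open they stand 13 mm farther back than shut.
Start: joints at [-1.4, 0.3, 1.521, -0, 1.321, -0.067], TCP at [0.13, -0.535, 0.405] pointing down, gripper open.
Joint ranges: [-3.03, 3.03], [-0.79, 2.21], [0.23, 2.52], [-1.04, 4.18], [0, 3.07], [-2.55, 2.55]. Speed limits (rad/s): [2.22, 2.22, 2.57, 3.14, 3.14, 3.14].

### API

Orientations are given as a unit quaternion [w, x, y, z].
In Python, from station import ctrl gives the robot as it stands.
- The arm moves only by the tool play_rows, never from a script. Its argument "motion" is a list of rows, each a list of 5 numbers: the finger opening in m, from 0 to 0.0854, then the shift along the world's x, y, z in m, then the turn about the world's z in degrees. In form: [[jaw, dx, dy, dz, twist], ...]. A call has 1 to 20 rows; each row is the pose to reach, as a shift and turn from the pose measured when the call began; what a row does not reach only later rows make up. A row lasts 1/10 s, in which the tool goes at most 50 mm and 8.59 degrees, less where a joint would pass 70% of its speed; a pose out of reach is approached as far as the arm can. A call with a gripper value outside its range is refused whole. The fingers move at their own pace and stop on an object; "squeeze" is the grip in N (left out, the last holds). Time passes only in rows, so rows that repeat a pose let the fingers close. It gives the time, the measured TCP pose, the force and the opening at its end, in the units of the state.
- ctrl.read_state(): the state, without advancing time (a new reading comes with each control period).
- ctrl.grab_frame(name): name is "scene" or "top"; returns the picture (384x512x3 uint8, blue, green, red); there is no depth.
- ctrl.get_calibration(name): a dict with "fovy" (degrees; the focal length in pixels is half the picture's height over the tangent of half this angle, whatever the lens; pixels are square), "cx", "cy" (the principal point, pixels), "k1" (the pictures are not rectified: a ray, as slopes to the right and down, at radius r is drawn at 1 + k1 r^2 times it, then the intrinsics apply), "rvec" (rotation vector, rad) and "tvec" (3), from world to camera coordinates, as OpenCV has them. Camera axes: x right, y down, z forward; pixel columns grow to the right and rows downward; lengths in m; the calibration is good to about 2 mm. A picture is of the moment at which its call begins. get_calibration takes no time and is no camera call.
- ctrl.hand_in(): hands the job in, once; it reports no verdict.
Trained networks look in the newest picture that a camera, given by its name, has taken for a name from the list of things; names that differ only in an ending like _2 or _b are one class to them, and where a whole thing is asked for, a point or a joint stands for the part that bears it (a point fixed in the world has none). Each returns a list of dicts, best first, with "p" (0 to 1); they miss things now and then, are a little off and sometimes report something else, mostly with a low value. They report only what shows in the picture. A call takes as long as a camera call. They do not tell look-alikes from the thing itself.
- ctrl.find_in(camera, query): "box" ([left, top, width, height] in pixels, round what is visible of it).
- ctrl.tip_of(camera, query): "uv" ([column, row] in pixels: a listed point, or the origin of a listed thing).
The state is a dict: "time_s": time; "joint_positions": joint angles; "joint_velocities": joint speeds; "effort": joint torques, N m; "tcp_pos": TCP position; "ee_rot": TCP orientation; "contact_force": force on the tool from outside, world axes, zero at the start; "wrist_torque": the same for the moment, N m; "gripper_width": opening from 0.0 (shut) to 1.0 (fully open).
Only numpy, scipy, OpenCV 4.12 (cv2) and the standard library are available. Lean on these libraries where they do the work, as an engineer would, in place of code of your own. Each camera call takes 0.05 s, during which the arm holds its last target. There are 200 camera calls.

### The job

Free the length stop on the saw fence: pull its spring plunger's bar knob up, turn it clockwise to the rest notch and ease it down, keeping hold until the notch itself carries the spring, and only then let go; do not turn it before it is clear of its slot, nor force it against its end stop. Then slide the stop along the rail, without touching the batten yourself, until its plate presses gently against the near end of the sample batten, and leave it there, with the batten still against its end block, the plunger parked and the other things on the bench left alone.

Things in the scene. Friction and masses are not known exactly. Their poses are not given: they have to be found in the camera images.
- rail: fixed aluminium fence rail, 40 wide (its x), 440 long (its y), 40 mm high, flat on the bench; origin under its centre; its y axis runs along the rail. The stop carriage rides on top and slides towards the rail's -y.
- stop (a joint): stop carriage's travel along the rail's -y in m, 0 at the start with the plunger pin in its hole (free play 1 mm); it drags with about 3 N and stays where it is left. Range to 0.2 m; the batten is met after 0.07 to 0.135 m.
- stop_block: painted carriage without its knob: a block 56 wide, 120 long, its top 62 mm above the bench; a push lug stands on its rear (+y) end and a stop plate hangs at its front (-y) end on the robot's side. Origin on the plunger axis at the rail's top, 40 mm above the bench; its axes are the rail's.
- lug_top (a point): centre of the top of the carriage's push lug, 92 mm above the bench. The lug is 12 mm thick along the rail, 40 mm across it and stands 30 mm above the block, its centre plane 76 mm behind (+y of) the plunger axis. Push its rear face or pinch it to slide the stop.
- stop_face (a point): point on the -y face of the hanging stop plate, 16 mm above the bench, that meets the batten's end; the plate reaches from 12 to 62 mm above the bench.
- barrel: steel plunger barrel, 34 mm wide, on the carriage, its rim 84 mm above the bench. Two opposite deep slots in the rim along the rail hold the cross pin when the plunger is down; two V rest notches lie 75 degrees clockwise from them (seen from above). Origin on the plunger axis, 40 mm above the bench.
- pull_knob: the knob with its stem, cross pin and locking pin, about 80 g. Origin on the plunger axis, 40 mm above the bench when down; its y axis runs along the bar.
- knob_grip (a point): point to grip: centre of the black bar knob on the plunger axis, 110 mm above the bench when down. The bar is 14 wide, 46 long (along the rail at the start) and 24 mm tall, from 96 to 120 mm above the bench when down; the barrel's rim below it is at 84 mm, so grip it across its width from above.
- plunger (a joint): lift of the plunger in m: 0 down and locked. The spring pulls down with 6 N at 0 and 0.5 N more per mm. The locking pin leaves its hole at 0.006, the cross pin clears the rim at 0.012, a rigid end stop comes at 0.016, and parked in the rest notch the lift is about 0.0075. The knob, barrel and end stop must not be loaded beyond 30 N. Parked, the notch carries the spring's 10 N.
- twist (a joint): turn of the knob in rad, positive clockwise seen from above: 0 in the deep slot (play about 0.07 either way), 1.31 at the rest notch. The V notch centres the knob from about 0.3 rad either side; the turn ends at 1.62.
- end_block: fixed dark wood block 55 x 30 x 45 mm with a small round screw knob (not the plunger), in front of the rail towards its -y end, backing the far end of the batten; origin under its centre. Its yaw is the rail's.
- batten: sample batten, loose plain wood 44 wide (across the rail), 120 long (along the rail), 32 mm high, lying along the robot's side of the rail against the end block; origin under its centre.
- batten_end (a point): centre of the batten's +y end face, 16 mm above the bench: the face the stop plate must meet, pressed with under 25 N.
- tape: tape measure, 66 x 34 x 64 mm, a bystander behind the rail; origin under its centre
- square: try square, stock 20 x 110 mm with a 100 mm steel blade, a bystander behind the rail; origin under the stock
- offcut: small wood offcut 50 x 80 x 22 mm, a bystander between robot and rail; origin under its centre
- screwdriver: screwdriver lying between robot and rail, a bystander
- glue: glue bottle, 60 mm wide, 170 mm tall, a bystander beyond the rail's left end; origin under its centre
- screw_jar: screw jar, 68 mm wide, 85 mm tall, a bystander beyond the rail's right end; origin under its centre
Not all that is in view belongs to the job. Several things look just like the batten: the one meant starts farthest to the robot's left.

How it is judged:
On the way, in this order (a step that is already met when the one before it is completed fails the run):
1. the knob, still held, has been eased down until the rest notch carries the spring (value of joint plunger between 0.0062 and 0.0098 m and value of joint twist between 1.16 and 1.46 rad and contact force between the fingers and pull_knob above 1 N and contact force between pull_knob and barrel above 4 N), for 0.1 s.
2. the plunger is parked in its rest notch and the knob let go, before the stop has been slid (value of joint plunger between 0.0062 and 0.0098 m and value of joint twist between 1.16 and 1.46 rad and contact force between the fingers and pull_knob below 0.1 N and value of joint stop below 0.03 m), for 0.3 s.
3. the stop plate is pressed against the batten's end (y of stop_face in the frame of batten_end between -0.002 and 0.002 m and angle between the y axis of stop_face and the y axis of batten_end, either way round below 0.04 rad and contact force between stop_block and batten above 1 N), for 0.05 s.
At the end, for the whole second after the job is handed in: plunger held in the rest notch (lift 6.2 to 9.8 mm, turn 1.31 +-0.15 rad), the stop plate within 2 mm of the batten's end, the batten within 6 mm of where it lay, everything at rest (value of joint plunger between 0.0062 and 0.0098 m and value of joint twist between 1.16 and 1.46 rad and y of stop_face in the frame of batten_end between -0.002 and 0.002 m and angle between the y axis of stop_face and the y axis of batten_end, either way round below 0.04 rad and linear speed of stop_block below 0.003 m/s and distance of batten from where it was at the start of the episode below 0.006 m); the robot touches nothing.
It fails at once if knob and barrel loaded beyond 30 N (pulled hard against the end stop, or twisted in the slot) (contact force between pull_knob and barrel above 30 N).
It fails at once if stop pressed on the batten with more than 25 N (contact force between stop_block and batten above 25 N).
It fails at once if batten touched by the robot (contact force between any of the fingers, the arm and batten above 1 N).
It fails at once if a bystander moved by more than 30 mm (distance of any of tape, square, offcut, screwdriver, glue, screw_jar from where it was at the start of the episode above 0.03 m).
It also fails if it takes over 64 s, if anything falls off the work surface, if the arm or the gripper's body presses on something with over 40 N, if the wrist force passes 120 N, or if a joint passes its speed limit or range.

## Working session

There is one attempt and no reset: what is moved stays moved. The work goes in short steps, Python scripts to look and compute and a tool call to move; the robot and the scene stay as the last step left them, time stands still between calls to the robot, and variables do not carry over. Pictures are saved under pics/ and viewed, about 8 in all and at most 12, crops included, and the job is handed in when it is done.

Besides the shell and the picture viewer there is one more tool, called after ">>>" as name(argument=value, ...), one argument or row to a line, values as JSON. play_rows: Moves the arm, as the interface text tells. Its arguments: {"type":"object","properties":{"motion":{"type":"array"},"squeeze":{"type":"number"}},"required":["motion"]}

```bash
mkdir -p pics
cat > h.py <<'E'
import numpy as np, cv2
from station import ctrl
def cal(n):
    c=ctrl.get_calibration(n); f=192/np.tan(np.radians(c["fovy"])/2)
    K=np.array([[f,0,c["cx"]],[0,f,c["cy"]],[0,0,1]]); R=cv2.Rodrigues(np.array(c["rvec"],float))[0]
    return K,np.array([c["k1"],0,0,0],float),R,np.array(c["tvec"],float).ravel()
def world(n,uv,z):
    K,D,R,t=cal(n); p=cv2.undistortPoints(np.array([[uv]],float),K,D).ravel()
    d=R.T@np.array([p[0],p[1],1]); o=-R.T@t
    return o+d*(z-o[2])/d[2]
def pix(n,P):
    K,D,R,t=cal(n); return cv2.projectPoints(np.array(P,float).reshape(-1,1,3),cv2.Rodrigues(R)[0],t,K,D)[0].reshape(-1,2)
E
python3 - <<'E'
from h import *
for n in("scene","top"):
    cv2.imwrite(f"pics/{n}0.png",ctrl.grab_frame(n))
    print(n,"cam",-cal(n)[2].T@cal(n)[3])
    for q,z in(("knob_grip",.11),("lug_top",.092),("stop_face",.016),("batten_end",.016),("batten",0),("barrel",.04),("rail",0),("end_block",0)):
        for r in ctrl.tip_of(n,q)[:4]: print(q,np.round(r["p"],2),np.round(r["uv"],1),np.round(world(n,r["uv"],z),3))
print(ctrl.read_state())
E
```

```text
scene cam [ 0.89378956 -0.56761482  0.7859274 ]
knob_grip 0.67 [301.6 150.3] [0.514 0.188 0.11 ]
lug_top 0.74 [314.7 142.8] [0.517 0.261 0.092]
stop_face 0.57 [281. 180.] [0.483 0.139 0.016]
stop_face 0.16 [270.6 155.2] [0.395 0.215 0.016]
batten_end 0.67 [299.5 296.3] [ 0.722 -0.155  0.016]
batten_end 0.63 [261.4 202.5] [0.488 0.032 0.016]
batten_end 0.62 [142.7 243.1] [ 0.326 -0.255  0.016]
batten_end 0.61 [225.2 366.2] [ 0.683 -0.373  0.016]
batten 0.76 [161.7 229.6] [ 0.322 -0.189  0.   ]
batten 0.73 [289.6 276.8] [ 0.673 -0.115  0.   ]
batten 0.65 [251.3 218.6] [ 0.491 -0.02   0.   ]
batten 0.58 [247.8 351.9] [ 0.698 -0.319  0.   ]
barrel 0.46 [301.  171.6] [0.523 0.181 0.04 ]
rail 0.58 [283.  203.7] [0.531 0.076 0.   ]
end_block 0.55 [235.3 239.5] [ 0.499 -0.102  0.   ]
end_block 0.2 [313.3 144.5] [0.468 0.36  0.   ]
top cam [ 0.43251822 -0.01296684  1.09461611]
knob_grip 0.67 [180.7 188.4] [0.52  0.168 0.11 ]
lug_top 0.81 [148.8 187.9] [0.524 0.252 0.092]
stop_face 0.72 [148.4 190.6] [0.524 0.273 0.016]
stop_face 0.68 [199.2 202.8] [0.489 0.136 0.016]
stop_face 0.18 [285.7 196
[... 579 characters left out ...]
_s': 0.9, 'joint_positions': array([-1.39958417e+00,  2.99907568e-01,  1.52101620e+00,  1.14292169e-05,
        1.32070974e+00, -6.66147784e-02]), 'joint_velocities': array([-0.00121146,  0.00159044, -0.00016088, -0.00054937, -0.00015057,
        0.00051808]), 'effort': array([-4.96100893e-04, -5.43346095e+01, -3.61979020e+01, -9.67730762e-05,
        6.82706886e-04,  5.86681892e-06]), 'tcp_pos': array([ 0.12956332, -0.53451011,  0.40466957]), 'ee_rot': array([-1.77830462e-05,  7.85998899e-01, -6.18227895e-01, -1.14735824e-05]), 'contact_force': array([-0.07036073,  0.46531677, -0.3218982 ]), 'wrist_torque': array([-0.01428724, -0.02287792,  0.01716838]), 'gripper_width': 1.0002485485438906}
```

Run:
```python
from h import *
a=cv2.imread("pics/top0.png")[150:250,110:310]; cv2.imwrite("pics/topc.png",cv2.resize(a,None,fx=4,fy=4,interpolation=cv2.INTER_CUBIC))
a=cv2.imread("pics/scene0.png")[110:230,220:380]; cv2.imwrite("pics/scc.png",cv2.resize(a,None,fx=5,fy=5,interpolation=cv2.INTER_CUBIC))
```

```text
(no output)
```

View pics/top0.png

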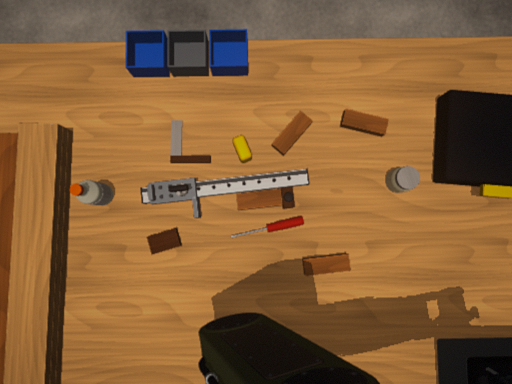

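View pics/topc.png

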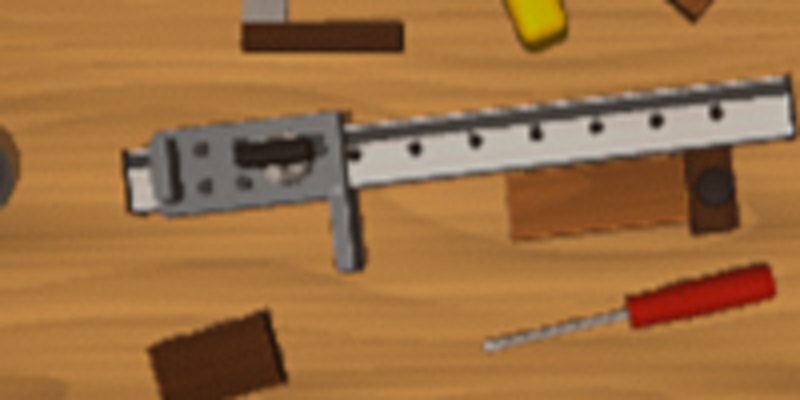

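View pics/scc.png

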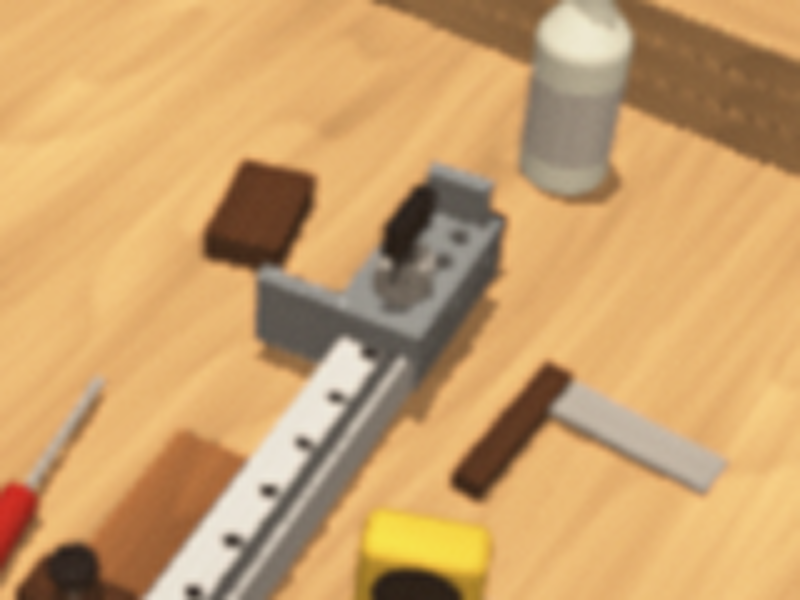

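The four batten look-alikes in the top picture are at (260,202), (292,134), (364,123) and (328,263). The one meant is at (260,202): it is farthest to the robot's left, and it lies along the rail against the end block, as the crop confirms. The crop also shows the carriage at about (172,190), with the bar knob at (178,188), the lug at (153,192) and the plate at (197,207).

Run:
```python
from h import *
T=lambda x,y,z:world("top",(110+(x+.5)/4-.5,150+(y+.5)/4-.5),z)
S=lambda x,y,z:world("scene",(220+(x+.5)/5-.5,110+(y+.5)/5-.5),z)
P={}
for n,a in dict(far0=(123,150,.04),far1=(790,76,.04),near0=(130,213,.04),near1=(795,138,.04),lugA=(166,138,.092),lugB=(180,200,.092),barA=(235,153,.12),barB=(313,148,.12),blkNE=(343,113,.062),blkSE=(340,195,.062),battN=(508,175,.032),battS=(512,240,.032),plate_tip=(362,268,.062),plate_tipL=(337,270,.062)).items():
    P[n]=T(*a); print(n,P[n].round(4))
for k in("far","near"):
    d=P[k+"1"]-P[k+"0"]; print(k,np.degrees(np.arctan2(d[0],-d[1])),np.linalg.norm(d))
print("bar scene",S(410,222,.11).round(4),"lug top scene ends",S(434,166,.092).round(4),S(492,183,.092).round(4))
# triangulate knob and lug with tip_of, new frame
for q,z in(("knob_grip",.11),("lug_top",.092)):
    for n in("top","scene"):
        ctrl.grab_frame(n); r=ctrl.tip_of(n,q)[0]; print(q,n,r["uv"],world(n,r["uv"],z).round(4))
```

```text
far0 [0.5315 0.2875 0.04  ]
far1 [ 0.5731 -0.1538  0.04  ]
near0 [0.4898 0.2828 0.04  ]
near1 [ 0.5318 -0.156   0.04  ]
lugA [0.5337 0.2458 0.092 ]
lugB [0.4946 0.237  0.092 ]
barA [0.521  0.1965 0.12  ]
barB [0.5232 0.149  0.12  ]
blkNE [0.551  0.1391 0.062 ]
blkSE [0.4979 0.1414 0.062 ]
battN [0.5112 0.0343 0.032 ]
battS [0.4679 0.0323 0.032 ]
plate_tip [0.4506 0.1276 0.062 ]
plate_tipL [0.4496 0.1437 0.062 ]
far 5.393636852413181 0.4432733265439278
near 5.470434736603191 0.44079761457187383
bar scene [0.5224 0.174  0.11  ] lug top scene ends [0.4977 0.2465 0.092 ] [0.5331 0.2526 0.092 ]
knob_grip top [178.9, 188.7] [0.5194 0.1728 0.11  ]
knob_grip scene [300.3, 150.3] [0.5112 0.1858 0.11  ]
lug_top top [147.9, 190.4] [0.518  0.2538 0.092 ]
lug_top scene [310.3, 145.8] [0.514  0.2409 0.092 ]
```

>>> play_rows(
  motion=[
    [0.06,0.392,0.707,-0.03,81.8],
    [0.06,0.392,0.707,-0.03,81.8],
    [0.06,0.392,0.707,-0.03,81.8],
    [0.06,0.392,0.707,-0.03,81.8],
    [0.06,0.392,0.707,-0.03,81.8],
    [0.06,0.392,0.707,-0.03,81.8],
    [0.06,0.392,0.707,-0.03,81.8],
    [0.06,0.392,0.707,-0.03,81.8],
    [0.06,0.392,0.707,-0.03,81.8],
    [0.06,0.392,0.707,-0.03,81.8],
    [0.06,0.392,0.707,-0.03,81.8],
    [0.06,0.392,0.707,-0.03,81.8],
    [0.06,0.392,0.707,-0.03,81.8],
    [0.06,0.392,0.707,-0.03,81.8],
    [0.06,0.392,0.707,-0.03,81.8],
    [0.06,0.392,0.707,-0.03,81.8],
    [0.06,0.392,0.707,-0.03,81.8],
    [0.06,0.392,0.707,-0.03,81.8],
    [0.06,0.392,0.707,-0.03,81.8],
    [0.06,0.392,0.707,-0.03,81.8],
  ],
  squeeze=20,
)

```text
time_s: 3.3
tcp_pos: [0.5212, 0.1713, 0.3751]
ee_rot: [0.0, 0.999, 0.047, 0.0]
contact_force: [-0.6, -0.3, -0.8]
gripper_width: 0.704
```

>>> play_rows(
  motion=[
    [0.045,0.0,0.0,-0.03,0],
    [0.045,0.0,0.0,-0.06,0],
    [0.045,0.0,0.0,-0.06,0],
    [0.045,0.0,0.0,-0.06,0],
  ],
)

```text
time_s: 3.7
tcp_pos: [0.5213, 0.1707, 0.3161]
ee_rot: [0.0, 0.999, 0.046, 0.0]
contact_force: [-0.1, 0.1, 0.7]
gripper_width: 0.528
```

Run:
```python
from h import *
a=ctrl.grab_frame("scene")
s=ctrl.read_state()
print(s["tcp_pos"],pix("scene",[s["tcp_pos"]-[0,0,.173],[.522,.172,.12],[.5195,.195,.12],[.524,.149,.12]]).round(1))
cv2.imwrite("pics/s1.png",cv2.resize(a[90:210,230:390],None,fx=5,fy=5,interpolation=cv2.INTER_CUBIC))
```

```text
[0.5214811  0.17086334 0.31679181] [[301.8 144.8]
 [301.4 151.5]
 [304.9 146.9]
 [297.7 156.1]]
```

View pics/s1.png

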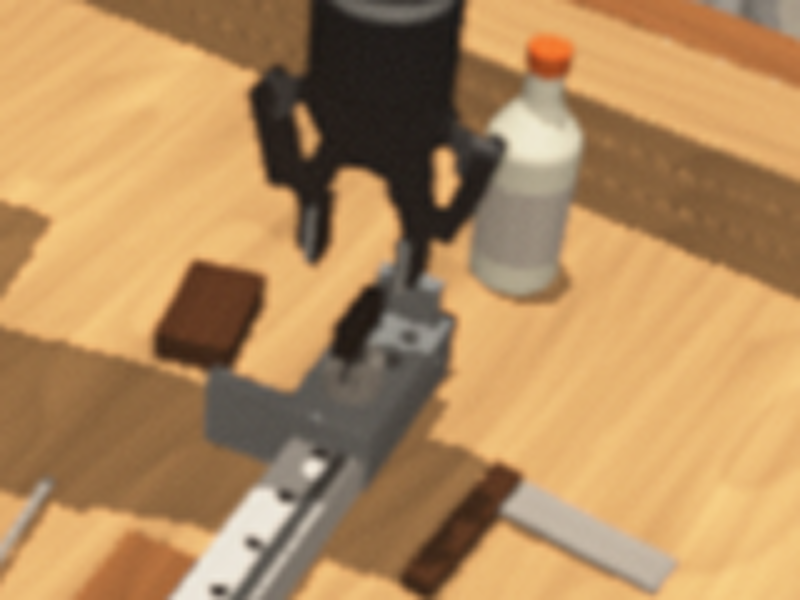

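The picture shows the open fingers straddling the bar: tips near (312,255) and (412,270), bar at (360,320) in the crop. It is well centred, so I'll lower and close.

>>> play_rows(
  motion=[
    [0.045,0.0,0.001,-0.025,0],
    [0.045,0.0,0.001,-0.047,0],
    [0.045,0.0,0.001,-0.047,0],
  ],
)

```text
time_s: 4.05
tcp_pos: [0.5213, 0.1716, 0.2691]
ee_rot: [0.0, 0.999, 0.046, 0.0]
contact_force: [-0.5, -0.6, 0.5]
gripper_width: 0.531
```

>>> play_rows(
  motion=[
    [0.03,0.0,0.0,0,0],
    [0.025,0.0,0.0,0,0],
    [0.02,0.0,0.0,0,0],
    [0.018,0.0,0.0,0,0],
    [0.016,0.0,0.0,0,0],
    [0.016,0.0,0.0,0,0],
  ],
)

```text
time_s: 4.65
tcp_pos: [0.5214, 0.1716, 0.2694]
ee_rot: [-0.0, 0.999, 0.046, 0.001]
contact_force: [1.0, 0.0, 0.2]
gripper_width: 0.187
```

>>> play_rows(
  motion=[
    [0.014,0.0,0.0,0,0],
    [0.012,0.0,0.0,0,0],
    [0.01,0.0,0.0,0,0],
    [0.01,0.0,0.0,0,0],
  ],
  squeeze=20,
)

```text
time_s: 5.05
tcp_pos: [0.5216, 0.1716, 0.2696]
ee_rot: [-0.0, 0.999, 0.046, 0.001]
contact_force: [4.3, 0.2, -0.9]
gripper_width: 0.162
```

>>> play_rows(
  motion=[
    [0.01,0.0008,0.0,0,0],
    [0.01,0.0008,0.0,0,0],
    [0.01,0.0008,0.0,0,0],
  ],
  squeeze=35,
)

```text
time_s: 5.35
tcp_pos: [0.5222, 0.1717, 0.2696]
ee_rot: [-0.0, 0.999, 0.046, 0.001]
contact_force: [-0.8, -0.8, 3.2]
gripper_width: 0.152
```

>>> play_rows(
  motion=[
    [0.01,0,0,0.002,0],
    [0.01,0,0,0.004,0],
    [0.01,0,0,0.006,0],
    [0.01,0,0,0.008,0],
    [0.01,0,0,0.009,0],
    [0.01,0,0,0.009,0],
  ],
)

```text
time_s: 5.95
tcp_pos: [0.5221, 0.1717, 0.2784]
ee_rot: [-0.0, 0.999, 0.046, 0.0]
contact_force: [2.2, 0.8, -12.0]
gripper_width: 0.155
```

>>> play_rows(
  motion=[
    [0.01,0,0,0.002,0],
    [0.01,0,0,0.004,0],
    [0.01,0,0,0.0055,0],
    [0.01,0,0,0.0055,0],
    [0.01,0,0,0.0055,0],
  ],
)

```text
time_s: 6.45
tcp_pos: [0.5221, 0.1716, 0.2838]
ee_rot: [0.0, 0.999, 0.046, 0.0]
contact_force: [4.3, 1.9, -14.2]
gripper_width: 0.155
```

>>> play_rows(
  motion=[
    [0.01,0.0005,0,0,-4],
    [0.01,0.0005,0,0,-8],
    [0.01,0.0005,0,0,-12],
    [0.01,0.0005,0,0,-15],
    [0.01,0.0005,0,0,-15],
  ],
)

```text
time_s: 6.95
tcp_pos: [0.5222, 0.1717, 0.2833]
ee_rot: [0.0, 0.996, -0.085, -0.001]
contact_force: [-2.1, 2.2, -13.4]
gripper_width: 0.157
```

```bash
python3 -c "
from h import *
s=ctrl.read_state()
print(s['tcp_pos'],s['ee_rot'],s['contact_force'],s['wrist_torque'],s['gripper_width'])"
```

```text
[0.52220732 0.17172993 0.28332793] [ 1.83662129e-04  9.96382892e-01 -8.49730312e-02 -8.25907800e-04] [ -2.13176404   2.20790527 -13.43647881] [0.53914705 0.39441987 0.01142364] 0.1567579258454413
```

>>> play_rows(
  motion=[
    [0.01,0,0,0,-5],
    [0.01,0,0,0,-10],
    [0.01,0,0,0,-15],
    [0.01,0,0,0,-20],
    [0.01,0,0,0,-25],
    [0.01,0,0,0,-30],
    [0.01,0,0,0,-35],
    [0.01,0,0,0,-40],
    [0.01,0,0,0,-45],
    [0.01,0,0,0,-50],
    [0.01,0,0,0,-55],
    [0.01,0,0,0,-58],
    [0.01,0,0,0,-60],
    [0.01,0,0,0,-60],
  ],
)

```text
time_s: 8.35
tcp_pos: [0.5216, 0.1719, 0.2826]
ee_rot: [0.001, 0.821, -0.571, -0.002]
contact_force: [-5.6, 2.2, -13.4]
gripper_width: 0.155
```

```bash
python3 -c "
from h import *
s=ctrl.read_state()
print(s['tcp_pos'],2*np.degrees(np.arctan2(s['ee_rot'][2],s['ee_rot'][1])),s['contact_force'],s['wrist_torque'],s['gripper_width'])"
```

```text
[0.52155094 0.17185728 0.28264081] -69.70592405573488 [ -5.58431743   2.16905508 -13.42290542] [ 0.55171319  1.11504844 -0.0304001 ] 0.15540679723139503
```

>>> play_rows(
  motion=[
    [0.01,-0.0005,0,-0.001,0],
    [0.01,-0.0005,0,-0.002,0],
    [0.01,-0.0005,0,-0.003,0],
    [0.01,-0.0005,0,-0.004,0],
    [0.01,-0.0005,0,-0.005,0],
    [0.01,-0.0005,0,-0.0055,0],
    [0.01,-0.0005,0,-0.006,0],
    [0.01,-0.0005,0,-0.006,0],
  ],
)

```text
time_s: 9.15
tcp_pos: [0.5211, 0.1719, 0.2774]
ee_rot: [0.001, 0.821, -0.571, -0.002]
contact_force: [-4.5, 0.5, 2.1]
gripper_width: 0.154
```

```bash
python3 -c "
from h import *
s=ctrl.read_state()
print(s['tcp_pos'],2*np.degrees(np.arctan2(s['ee_rot'][2],s['ee_rot'][1])),s['contact_force'],s['wrist_torque'],s['gripper_width'])"
```

```text
[0.52114746 0.1718847  0.27737631] -69.70286786159349 [-4.45463559  0.48892436  2.10087752] [ 0.23866347  0.72275713 -0.015854  ] 0.15385255845253745
```

>>> play_rows(
  motion=[
    [0.01,0,0,0,0],
    [0.01,0,0,0,0],
    [0.01,0,0,0,0],
    [0.016,0,0,0,0],
    [0.022,0,0,0,0],
    [0.03,0,0,0,0],
    [0.036,0,0,0,0],
    [0.036,0,0,0,0],
    [0.036,0,0,0,0],
  ],
)

```text
time_s: 10.05
tcp_pos: [0.5212, 0.1718, 0.2774]
ee_rot: [0.001, 0.821, -0.571, -0.002]
contact_force: [-0.6, 0.2, -0.9]
gripper_width: 0.421
```

>>> play_rows(
  motion=[
    [0.036,0,0,0.02,0],
    [0.036,0,0,0.06,0],
    [0.036,0,0,0.09,0],
    [0.036,0,0,0.09,0],
  ],
)

```text
time_s: 10.45
tcp_pos: [0.5215, 0.172, 0.3717]
ee_rot: [-0.002, 0.821, -0.571, 0.0]
contact_force: [-0.3, 0.1, -0.0]
gripper_width: 0.423
```

Run:
```python
from h import *
a=ctrl.grab_frame("scene")
cv2.imwrite("pics/s2.png",cv2.resize(a[100:220,230:390],None,fx=5,fy=5,interpolation=cv2.INTER_CUBIC))
print(ctrl.tip_of("scene","lug_top")[:2])
```

```text
[{'uv': [312.8, 143.9], 'p': 0.77}, {'uv': [163.5, 338.7], 'p': 0.4}]
```

View pics/s2.png

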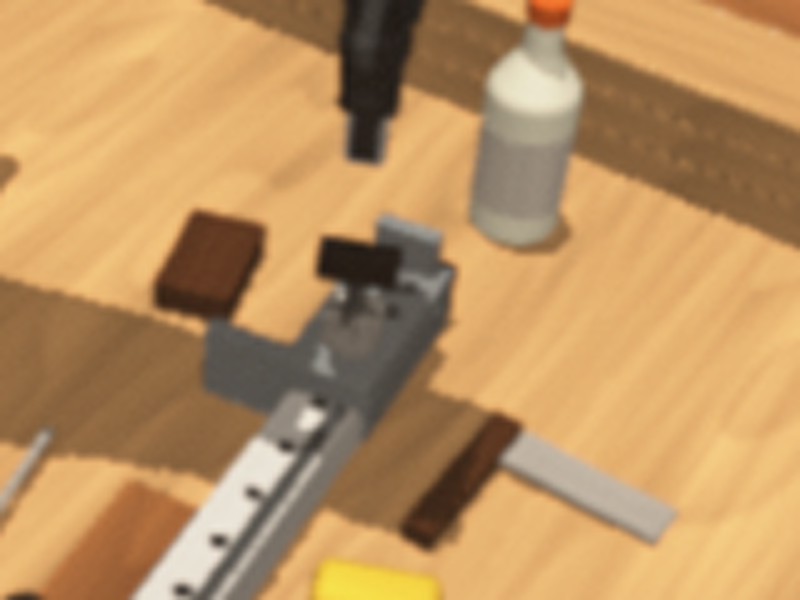

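The knob is parked across the rail: the bar is at (360,262) in the crop, raised and turned about 75°. Before moving behind the lug I'll check where the glue bottle stands.

Run:
```python
from h import *
for n in("scene","top"):
    ctrl.grab_frame(n)
    for q in ("glue","batten_end","stop_face"):
        for r in ctrl.tip_of(n,q)[:4]: print(n,q,r["p"],world(n,r["uv"],0. if q=="glue" else .016).round(3))
```

```text
scene glue 0.81 [0.514 0.396 0.   ]
scene batten_end 0.96 [0.5   0.029 0.016]
scene batten_end 0.96 [ 0.682 -0.367  0.016]
scene batten_end 0.92 [ 0.325 -0.255  0.016]
scene batten_end 0.72 [ 0.723 -0.155  0.016]
scene stop_face 0.58 [0.487 0.131 0.016]
top glue 0.67 [0.514 0.401 0.   ]
top batten_end 0.97 [ 0.723 -0.153  0.016]
top batten_end 0.95 [0.492 0.031 0.016]
top batten_end 0.92 [ 0.325 -0.26   0.016]
top batten_end 0.87 [ 0.684 -0.368  0.016]
top stop_face 0.86 [0.484 0.138 0.016]
```

>>> play_rows(
  motion=[
    [0.02,-0.003,0.03,0,8],
    [0.02,-0.006,0.06,0,16],
    [0.02,-0.0105,0.116,0,24],
    [0.02,-0.0105,0.116,0,32],
    [0.02,-0.0105,0.116,0,40],
    [0.02,-0.0105,0.116,0,48],
    [0.02,-0.0105,0.116,0,56],
    [0.02,-0.0105,0.116,0,64],
    [0.02,-0.0105,0.116,0,72],
    [0.02,-0.0105,0.116,0,75.1],
    [0.02,-0.0105,0.116,0,75.1],
  ],
)

```text
time_s: 12.05
tcp_pos: [0.5107, 0.2879, 0.3668]
ee_rot: [0.002, 0.999, 0.047, -0.001]
contact_force: [0.9, -0.4, -0.2]
gripper_width: 0.234
```

>>> play_rows(
  motion=[
    [0.02,0,0,-0.04,0],
    [0.02,0,0,-0.08,0],
    [0.02,0,0,-0.11,0],
    [0.02,0,0,-0.124,0],
    [0.02,0,0,-0.124,0],
  ],
)

```text
time_s: 12.55
tcp_pos: [0.5106, 0.2878, 0.2413]
ee_rot: [0.003, 0.999, 0.047, -0.003]
contact_force: [-0.7, -0.3, 0.3]
gripper_width: 0.237
```

>>> play_rows(
  motion=[
    [0.02,0.0009,-0.01,0,0],
    [0.02,0.0017,-0.018,0,0],
    [0.02,0.0023,-0.024,0,0],
    [0.02,0.0028,-0.03,0,0],
    [0.02,0.0034,-0.036,0,0],
    [0.02,0.0038,-0.04,0,0],
    [0.02,0.0038,-0.04,0,0],
  ],
)

```text
time_s: 13.25
tcp_pos: [0.5144, 0.2472, 0.2413]
ee_rot: [0.003, 0.999, 0.047, -0.003]
contact_force: [-0.3, -0.0, 0.0]
gripper_width: 0.235
```

Run:
```python
from h import *
a=ctrl.grab_frame("scene")
for q,z in(("stop_face",.016),("batten_end",.016)):
    for r in ctrl.tip_of("scene",q)[:3]: print(q,r["p"],r["uv"],world("scene",r["uv"],z).round(3))
cv2.imwrite("pics/s3.png",cv2.resize(a[100:220,230:390],None,fx=5,fy=5,interpolation=cv2.INTER_CUBIC))
```

```text
stop_face 0.94 [277.3, 181.9] [0.478 0.126 0.016]
batten_end 0.82 [226.0, 366.4] [ 0.685 -0.372  0.016]
batten_end 0.77 [140.6, 243.7] [ 0.323 -0.26   0.016]
batten_end 0.71 [262.0, 201.0] [0.486 0.038 0.016]
```

View pics/s3.png

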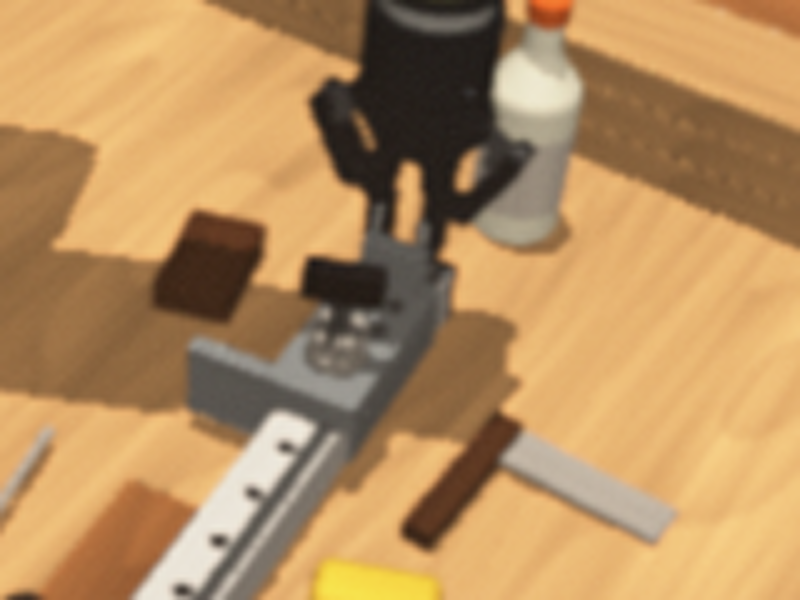

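The carriage has slid about 16 mm and the fingers sit behind the lug at (400,240) in the crop. The batten is at least 54 mm of travel away, so 45 mm more is safe.

>>> play_rows(
  motion=[
    [0.02,0.0003,-0.003,0,0],
    [0.02,0.0006,-0.006,0,0],
    [0.02,0.0009,-0.009,0,0],
    [0.02,0.0011,-0.012,0,0],
    [0.02,0.0014,-0.015,0,0],
    [0.02,0.0017,-0.018,0,0],
    [0.02,0.002,-0.021,0,0],
    [0.02,0.0023,-0.024,0,0],
    [0.02,0.0026,-0.027,0,0],
    [0.02,0.0029,-0.03,0,0],
    [0.02,0.0031,-0.033,0,0],
    [0.02,0.0034,-0.036,0,0],
    [0.02,0.0037,-0.039,0,0],
    [0.02,0.004,-0.042,0,0],
    [0.02,0.0043,-0.045,0,0],
    [0.02,0.0043,-0.045,0,0],
  ],
)

```text
time_s: 15.0
tcp_pos: [0.5186, 0.2023, 0.241]
ee_rot: [0.003, 0.999, 0.047, -0.003]
contact_force: [-1.1, 0.2, 0.1]
gripper_width: 0.23
```

Run:
```python
from h import *
a=ctrl.grab_frame("scene"); print(ctrl.read_state()["contact_force"])
for q,z in(("stop_face",.016),("batten_end",.016)):
    for r in ctrl.tip_of("scene",q)[:4]: print(q,r["p"],r["uv"],world("scene",r["uv"],z).round(3))
cv2.imwrite("pics/s4.png",cv2.resize(a[120:240,220:360],None,fx=5,fy=5,interpolation=cv2.INTER_CUBIC))
```

```text
[-0.81653056  0.65827079  0.11510912]
stop_face 0.65 [269.0, 197.7] [0.494 0.059 0.016]
batten_end 0.97 [297.7, 294.6] [ 0.717 -0.154  0.016]
batten_end 0.95 [221.6, 365.2] [ 0.676 -0.375  0.016]
batten_end 0.83 [263.9, 203.0] [0.494 0.034 0.016]
batten_end 0.56 [144.0, 241.4] [ 0.325 -0.25   0.016]
```

View pics/s4.png

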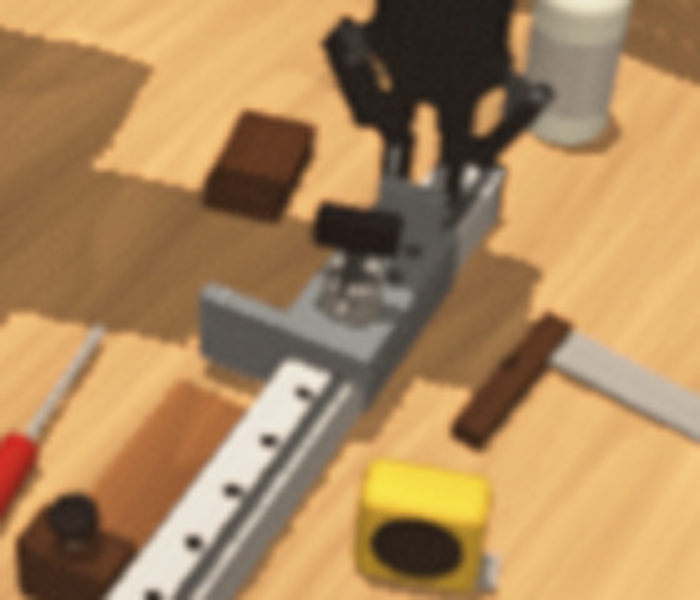

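Run:
```python
from h import *
S=lambda x,y,z:world("scene",(220+(x+.5)/5-.5,120+(y+.5)/5-.5),z)
u=np.array([.0946,-.9955,0])
for n,a in dict(batt=(185,383,.032),battR=(243,405,.032),plateTopL=(203,292,.062),plateBot=(204,350,.012)).items(): p=S(*a); print(n,p.round(4),(p@u).round(4))
```

```text
batt [0.4719 0.0312 0.032 ] 0.0136
battR [0.5071 0.0359 0.032 ] 0.0122
plateTopL [0.4563 0.0701 0.062 ] -0.0267
plateBot [0.4543 0.0748 0.012 ] -0.0315
```

>>> play_rows(
  motion=[
    [0.02,0.0002,-0.002,0,0],
    [0.02,0.0004,-0.004,0,0],
    [0.02,0.0006,-0.006,0,0],
    [0.02,0.0008,-0.008,0,0],
    [0.02,0.0009,-0.01,0,0],
    [0.02,0.0011,-0.012,0,0],
    [0.02,0.0013,-0.014,0,0],
    [0.02,0.0013,-0.014,0,0],
  ],
)

```text
time_s: 15.95
tcp_pos: [0.5199, 0.1882, 0.2409]
ee_rot: [0.003, 0.999, 0.047, -0.003]
contact_force: [0.7, 0.3, -0.4]
gripper_width: 0.236
```

>>> play_rows(
  motion=[
    [0.02,0.0001,-0.0015,0,0],
    [0.02,0.0003,-0.003,0,0],
    [0.02,0.0004,-0.0045,0,0],
    [0.02,0.0006,-0.006,0,0],
    [0.02,0.0007,-0.0075,0,0],
    [0.02,0.0009,-0.009,0,0],
    [0.02,0.0009,-0.009,0,0],
  ],
)

```text
time_s: 16.65
tcp_pos: [0.5208, 0.179, 0.2409]
ee_rot: [0.003, 0.999, 0.047, -0.003]
contact_force: [0.6, 0.6, 0.9]
gripper_width: 0.235
```

Run:
```python
from h import *
a=ctrl.grab_frame("top"); print(ctrl.read_state()["contact_force"])
b=ctrl.grab_frame("scene")
cv2.imwrite("pics/s5.png",np.hstack([cv2.resize(a[170:230,190:290],None,fx=4,fy=8,interpolation=cv2.INTER_CUBIC),cv2.resize(b[160:220,240:290],None,fx=8,fy=8,interpolation=cv2.INTER_CUBIC)]))
```

```text
[ 0.42577092 -0.94892412  0.12480195]
```

View pics/s5.png

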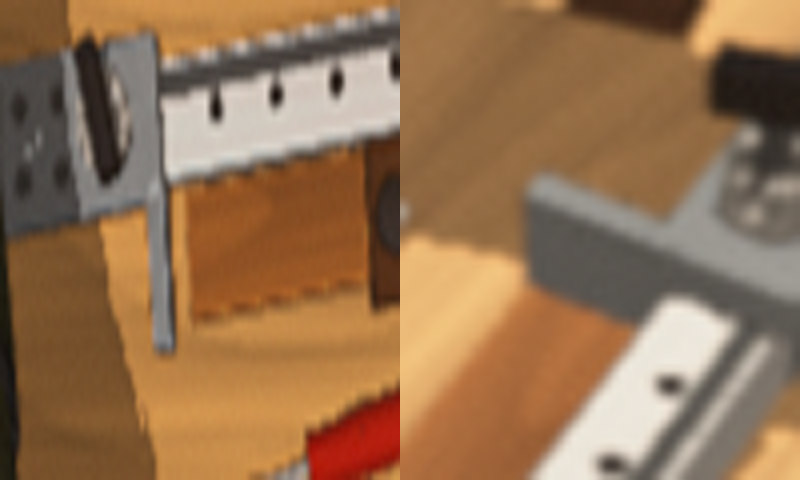

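Run:
```python
from h import *
T=lambda x,y,z:world("top",(190+(x+.5)/4-.5,170+(y+.5)/8-.5),z)
p=T(171,280,.062);q=T(189,280,.032);u=np.array([.0946,-.9955,0]);print(p,q,(q-p)@u)
```

```text
[0.48022603 0.04431605 0.062     ] [0.48140505 0.03405151 0.032     ] 0.010329884094552178
```

About 10 mm is left. I'll take 5 mm, then creep.

>>> play_rows(
  motion=[
    [0.02,0.0001,-0.001,0,0],
    [0.02,0.0002,-0.002,0,0],
    [0.02,0.0003,-0.003,0,0],
    [0.02,0.0004,-0.004,0,0],
    [0.02,0.0005,-0.005,0,0],
    [0.02,0.0005,-0.005,0,0],
  ],
)

```text
time_s: 17.35
tcp_pos: [0.5213, 0.1739, 0.2409]
ee_rot: [0.003, 0.999, 0.047, -0.003]
contact_force: [0.4, 1.3, 0.5]
gripper_width: 0.235
```

>>> play_rows(
  motion=[
    [0.02,0.0001,-0.0005,0,0],
    [0.02,0.0001,-0.001,0,0],
    [0.02,0.0001,-0.0015,0,0],
  ],
)

```text
time_s: 17.65
tcp_pos: [0.5214, 0.1724, 0.2409]
ee_rot: [0.003, 0.999, 0.047, -0.003]
contact_force: [0.5, 2.9, -0.5]
gripper_width: 0.236
```

>>> play_rows(
  motion=[
    [0.02,0.0,-0.0004,0,0],
    [0.02,0.0001,-0.0008,0,0],
    [0.02,0.0001,-0.0012,0,0],
  ],
)

```text
time_s: 17.95
tcp_pos: [0.5215, 0.1712, 0.2409]
ee_rot: [0.003, 0.999, 0.047, -0.003]
contact_force: [0.6, 3.3, -0.5]
gripper_width: 0.238
```

>>> play_rows(
  motion=[
    [0.02,0.0,-0.0004,0,0],
    [0.02,0.0001,-0.0008,0,0],
    [0.02,0.0001,-0.001,0,0],
  ],
)

```text
time_s: 18.25
tcp_pos: [0.5216, 0.1701, 0.2409]
ee_rot: [0.003, 0.999, 0.046, -0.003]
contact_force: [0.1, 2.9, 0.4]
gripper_width: 0.232
```

>>> play_rows(
  motion=[
    [0.02,0.0,-0.0004,0,0],
    [0.02,0.0001,-0.0008,0,0],
    [0.02,0.0001,-0.001,0,0],
  ],
)

```text
time_s: 18.55
tcp_pos: [0.5217, 0.1691, 0.2409]
ee_rot: [0.003, 0.999, 0.047, -0.003]
contact_force: [0.9, 3.4, -0.4]
gripper_width: 0.232
```

>>> play_rows(
  motion=[
    [0.02,0.0,-0.0004,0,0],
    [0.02,0.0001,-0.0008,0,0],
  ],
)

```text
time_s: 18.75
tcp_pos: [0.5218, 0.1682, 0.2409]
ee_rot: [0.003, 0.999, 0.047, -0.003]
contact_force: [-0.2, 3.5, 1.2]
gripper_width: 0.236
```

>>> play_rows(
  motion=[
    [0.02,0.0,-0.0004,0,0],
    [0.02,0.0001,-0.0008,0,0],
  ],
)

```text
time_s: 18.95
tcp_pos: [0.5219, 0.1674, 0.2408]
ee_rot: [0.003, 0.999, 0.047, -0.003]
contact_force: [0.7, 2.5, 0.7]
gripper_width: 0.237
```

>>> play_rows(
  motion=[
    [0.02,0.0,-0.0004,0,0],
    [0.02,0.0001,-0.0008,0,0],
  ],
)

```text
time_s: 19.15
tcp_pos: [0.522, 0.1667, 0.2409]
ee_rot: [0.003, 0.999, 0.047, -0.003]
contact_force: [-0.4, 5.5, 0.8]
gripper_width: 0.237
```

>>> play_rows(
  motion=[
    [0.02,0.0,-0.0003,0,0],
    [0.02,0.0,-0.0003,0,0],
  ],
)

```text
time_s: 19.35
tcp_pos: [0.5219, 0.1666, 0.2409]
ee_rot: [0.003, 0.999, 0.047, -0.003]
contact_force: [1.2, 4.7, 0.1]
gripper_width: 0.23
```

>>> play_rows(
  motion=[
    [0.02,0.0,-0.0004,0,0],
    [0.02,0.0001,-0.0007,0,0],
    [0.02,0.0001,-0.0007,0,0],
  ],
)

```text
time_s: 19.65
tcp_pos: [0.522, 0.1663, 0.2409]
ee_rot: [0.003, 0.999, 0.047, -0.003]
contact_force: [0.8, 8.1, 0.4]
gripper_width: 0.236
```

>>> play_rows(
  motion=[
    [0.02,0.0,-0.0005,0,0],
    [0.02,0.0001,-0.001,0,0],
    [0.02,0.0001,-0.001,0,0],
  ],
)

```text
time_s: 19.95
tcp_pos: [0.522, 0.1659, 0.241]
ee_rot: [0.002, 0.999, 0.047, -0.003]
contact_force: [0.2, 11.6, -0.7]
gripper_width: 0.233
```

Force rises steadily with almost no movement, so the plate is pressed on the batten (about 8 N after drag). I'll back off.

>>> play_rows(
  motion=[
    [0.02,0,0.001,0,0],
    [0.02,-0.0003,0.003,0,0],
    [0.02,-0.0009,0.01,0,0],
    [0.02,-0.0024,0.025,0,0],
    [0.02,-0.0028,0.03,0.03,0],
    [0.02,-0.0028,0.03,0.08,0],
    [0.02,-0.0028,0.03,0.13,0],
    [0.02,-0.06,0.03,0.15,0],
    [0.02,-0.06,0.03,0.15,0],
    [0.02,-0.06,0.03,0.15,0],
  ],
)

```text
time_s: 20.95
tcp_pos: [0.4609, 0.1967, 0.3918]
ee_rot: [0.002, 0.999, 0.047, -0.002]
contact_force: [0.1, -0.8, -0.8]
gripper_width: 0.238
```

Run:
```python
from h import *
a=ctrl.grab_frame("top"); s=ctrl.read_state(); print(s["time_s"],s["tcp_pos"],s["contact_force"])
b=ctrl.grab_frame("scene")
cv2.imwrite("pics/s6.png",np.hstack([cv2.resize(a[160:235,160:310],None,fx=2.6,fy=5.2,interpolation=cv2.INTER_CUBIC),cv2.resize(b[155:250,220:318],None,fx=4,fy=390/95,interpolation=cv2.INTER_CUBIC)]))
```

```text
21.0 [0.46185969 0.19653822 0.39105249] [0.00358561 0.54358045 0.42370617]
```

View pics/s6.png

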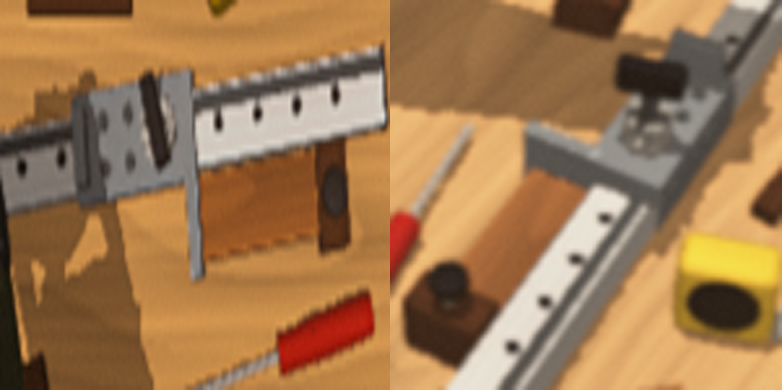

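The plate meets the batten's end at (200,230). The batten is still against the end block at (320,190), the knob is parked at (155,120), and the arm is clear.

```bash
python3 -c "
from station import ctrl
print(ctrl.hand_in())"
```

```text
the job is handed in; nothing more can be done
None
```

The length stop is freed and slid up against the batten, and I handed the job in at about 21 s of the 64 s allowed.

- **Plunger:** I gripped the bar knob, lifted it about 14 mm (about 14 N pull) and turned it 75° clockwise. The wrist felt almost no resistance to the turn. I eased it down until the upward pull was gone, at about 7.8 mm lift, held it there 0.3 s, then let go.
- **Stop:** I pushed the lug's rear face until the plate met the batten. The push rose from about 3 N of drag to about 12 N with almost no further movement, so about 8 N pressed on the batten. Then I backed the arm off and clear.
- **Last check:** the final pictures show the plate against the batten's end, the batten still against its end block and the knob still parked. The bystanders in those views look undisturbed; the final crops did not take in the whole bench. The tool force reads about zero.
- **Disagreements:** the knob position found in the two cameras differed by up to about 2 cm, so I used my own pixel readings and the rail geometry instead. I did not measure the batten's shift or the plate gap in numbers after release; those are judged from the picture.

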